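# Park the fittings box behind the tape rolls

## Robot

A 6-joint arm with a two-finger parallel gripper is mounted at the origin on the work surface. World frame = base frame: x ahead of the robot, y to its left, z up, the work surface at z = 0. Lengths are in m, angles in rad, forces in N, time in s.
With the tool pointing down it reaches from about 0.275 to 1 m from the base axis. Payload 8.4 kg.
Tool frame: the origin (TCP) lies at the centre of the arm's flange, where the gripper is bolted on; the fingertips stand 173 mm ahead of it and the grasp point (between the pads) lies 155 mm ahead of it; z points along the fingers, y is the line along which they close (so a half turn about z gives the same grasp; the last joint's range is limited). The gripper opens to 85 mm and grips with 20 to 120 N. Pads are 22 mm wide; open, the fingers measure 114 mm over their backs; the gripper's body (76 mm by 85 mm) begins 54 mm behind the grasp point. The pads swing forward as they close: fully open they stand 13 mm farther back than shut.
Start: joints at [1.14, 0.353, 1.633, -0, 1.155, -0.002], TCP at [0.26, 0.568, 0.405] pointing down, gripper open.
Joint ranges: [-2.63, 2.63], [-0.92, 2.1], [0.06, 2.66], [-1.3, 4.44], [0, 2.69], [-3.02, 3.02]. Speed limits (rad/s): [2.22, 2.22, 2.79, 3.14, 3.14, 3.14].

## Interface

Orientations are given as a unit quaternion [x, y, z, w].
In Python, from cell import ctrl gives the robot as it stands.
- The arm moves only by the shell command python3 -m jog 'ROWS' [FORCE]. ROWS is JSON, a list of rows, each a list of 7 numbers: the opening, from 0 (shut) to 1 (fully open), then the shift along the tool's x, y, z in mm, then the turn, a rotation vector about the tool's x, y, z in degrees. In form: [[claw, dx, dy, dz, rx, ry, rz], ...]. A call has 1 to 10 rows; each row is the pose to reach, as a shift and turn from the pose commanded when the call began, along the tool's axes at that moment; what a row does not reach only later rows make up. A row lasts 1/12 s, in which the tool goes at most 41.7 mm and 7.16 degrees, less where a joint would pass 70% of its speed; a pose out of reach is approached as far as the arm can. A call with a gripper value outside its range is refused whole. The fingers move at their own pace and stop on an object; FORCE is the grip in N (left out, the last holds). Time passes only in rows, so rows that repeat a pose let the fingers close. It gives the time, the measured TCP pose, the force, the opening and the grip force at its end, in the units of the state.
- ctrl.read_state(): the state, without advancing time (a new reading comes with each control period).
- ctrl.capture(name): name is "scene" or "top"; returns a dict with "frame" (420x560x3 uint8, blue, green, red), "depth" (420x560 float32, m along the optical axis (not along the pixel's ray), 0 where there is no reading), "fx", "fy", "cx", "cy" (pixels), "rvec" (rotation vector, rad) and "tvec" (3), from world to camera coordinates, as OpenCV has them. Camera axes: x right, y down, z forward; pixel columns grow to the right and rows downward; lengths in m; the calibration is good to about 2 mm. A picture is of the moment at which its call begins.
- ctrl.sign_off(): hands the job in; it is judged then, once.
Trained networks look in a picture, given as the dict that the camera call returned (one of the last four; its "shot" number tells which), for a name from the list of things; names that differ only in an ending like _2 or _b are one class to them, and where a whole thing is asked for, a point or a joint stands for the part that bears it (a point fixed in the world has none). Each returns a list of dicts, best first, with "score" (0 to 1); they miss things now and then, are a little off and sometimes report something else, mostly with a low value. They report only what shows in the picture. A call takes as long as a camera call.
- ctrl.recognise(picture, name): "xyz" ([x, y, z] in m, in world coordinates, good to about 4 mm: the middle of the surface that is visible of it).
- ctrl.trace(picture, name): "region" (420x560 bool, what is visible of it).
- ctrl.pinpoint(picture, name): "xyz" ([x, y, z] in m, in world coordinates, good to about 4 mm: a listed point, or the origin of a listed thing).
The state is a dict: "clock": time; "qpos": joint angles; "joint_vel": joint speeds; "joint_efforts": joint torques, N m; "position": TCP position; "ee_rot": TCP orientation; "wrist_force": force on the tool from outside, world axes, zero at the start; "wrist_torque": the same for the moment, N m; "finger_gap": finger opening in m; "gripper_force": force on a finger pad.
Only numpy, scipy, OpenCV 4.12 (cv2) and the standard library are available. Lean on these libraries where they do the work, as an engineer would, in place of code of your own. Each camera call takes 0.05 s, during which the arm holds its last target. There are 200 camera calls.

## Task

Clear the open side of the trolley: with the fingers, push the long lidded plastic box along the table top, narrow end first, through the gap between the two fixed tape rolls and on until its leading end rests flat against the aluminium rail behind them, in line with the gap. Slide it all the way without ever lifting it, and leave the glass bowl, the round tub, the tin and the screwdriver where they are.

Things in the scene. Friction and masses are not known exactly. Their poses are not given: they have to be found in the camera images.
- fittings_box: Loose closed grey plastic box, black seam, pale lid panel, upright sides: 100 mm long (its x), 64 wide (y), 40 high, 0.2 to 0.4 kg, both ends alike. Origin: centre of its underside, z up. Starts on the dock's -x side, 150 to 230 mm before the gap, up to 35 mm off its centre line, turned up to 0.4 rad. Slides with ordinary friction and stays where left.
- dock: Two white tape rolls lying flat, fixed to the table, 100 mm in diameter, 45 mm high (bolt heads 49), with a 70 mm wide gap between. Origin: centre of the gap, on the table top, z up. Its x is the direction of pushing through (within 0.2 rad of world +y). Roll axes at x = 0, y = -85 and +85 mm. The table in the gap and behind is bare and flat.
- rail (a point): Fixed aluminium rail behind the rolls, 160 mm long across the push, 30 mm high, 20 mm thick. This point: middle of the foot of its face towards the gap, at x = +150 mm, y = 0 of the dock; axes as the dock's. Parked, the box's leading end lies on this face and its origin is 50 mm before this point, 100 mm past the gap's centre.
- bowl: Loose open glass bowl, 100 mm across, 45 mm high; to be left alone. Origin: centre of its underside.
- round_tub: Loose round white tub with an orange lid, 106 mm across, 50 mm high; to be left alone. Origin: centre of its underside.
- tin: Loose flat round tin with a brass-coloured lid, 68 mm across, 30 mm high; to be left alone. Origin: centre of its underside.
- screwdriver: Loose screwdriver lying on the table, about 200 mm long, beyond the rolls as seen from the robot; to be left alone. Origin: at table height under the middle of its length, x along the tool towards its tip.

How it is judged:
By the outcome, as a careful person would: the job done as asked, in the order asked, and still so for the second after the job is handed in, with the robot touching nothing.
It also fails if it takes over 58 s, if anything falls off the work surface, if the arm or the gripper's body presses on something with over 40 N, if the wrist force passes 120 N, or if a joint passes its speed limit or range.

## Working session

There is one attempt and no reset: what is moved stays moved. The work goes in short steps, Python scripts to look and compute and a shell command to move; the robot and the scene stay as the last step left them, time stands still between calls to the robot, and variables do not carry over. Pictures are saved under pics/ and viewed, at most 10 in all, crops included, and the job is handed in when it is done.

```bash
mkdir -p pics; cat > h.py <<'E'
import numpy as np, cv2
from cell import ctrl
from scipy.spatial.transform import Rotation as R
def unproj(p,mask=None):
    d=p["depth"]; v,u=np.nonzero((d>0) if mask is None else (mask&(d>0)))
    z=d[v,u]; c=np.stack([(u-p["cx"])/p["fx"]*z,(v-p["cy"])/p["fy"]*z,z],1)
    Rm=cv2.Rodrigues(np.array(p["rvec"],float))[0]
    return (c-np.array(p["tvec"]).ravel())@Rm, u, v
E
python3 - <<'E'
from h import *
s=ctrl.read_state(); print({k:np.round(s[k],3) for k in s})
for n in("top","scene"):
    p=ctrl.capture(n); cv2.imwrite(f"pics/{n}0.png",p["frame"])
    for t in("fittings_box","dock","rail","bowl","round_tub","tin","screwdriver"):
        r=ctrl.pinpoint(p,t); print(n,t,[(np.round(a["xyz"],3),round(a["score"],2)) for a in r[:2]])
    for t in ("fittings_box","dock"):
        r=ctrl.trace(p,t)
        if r:
            P,u,v=unproj(p,r[0]["region"]); print(t,r[0]["score"],P.min(0).round(3),P.max(0).round(3))
            if t=="fittings_box":
                top=P[P[:,2]>0.034]; print(cv2.minAreaRect(top[:,:2].astype(np.float32)*1000))
E
```

```text
{'clock': np.float64(0.0), 'qpos': array([ 1.14 ,  0.354,  1.634, -0.   ,  1.155, -0.002]), 'joint_vel': array([ 0.001,  0.   ,  0.001,  0.001, -0.   ,  0.001]), 'joint_efforts': array([-2.0000e-03, -6.0526e+01, -3.4206e+01, -0.0000e+00,  1.0000e-02,
       -0.0000e+00]), 'position': array([0.26 , 0.568, 0.404]), 'ee_rot': array([ 0.213,  0.977, -0.001, -0.   ]), 'wrist_force': array([ 0.797, -0.449,  0.075]), 'wrist_torque': array([-0.013,  0.026, -0.013]), 'gripper_force': np.float64(0.0), 'finger_gap': np.float64(0.085)}
top fittings_box [(array([ 0.602, -0.12 ,  0.004]), 0.74)]
top dock [(array([0.556, 0.095, 0.001]), 0.7)]
top rail [(array([ 0.533,  0.242, -0.001]), 0.59)]
top bowl [(array([0.631, 0.446, 0.003]), 0.56)]
top round_tub [(array([0.43 , 0.444, 0.001]), 0.67)]
top tin [(array([0.73 , 0.278, 0.002]), 0.89), (array([0.633, 0.446, 0.001]), 0.22)]
top screwdriver [(array([0.762, 0.018, 0.001]), 0.73)]
fittings_box 0.71 [ 0.554 -0.172 -0.004] [ 0.647 -0.061  0.047]
((599.3527221679688, -116.45983123779297), (64.04008483886719, 100.48944091796875), 17.71824073791504)
dock 0.76 [ 0.426  0.036 -0.004] [0.69  0.275 0.052]
scene fittings_box [(array([ 0.601, -0.124,  0.   ]), 0.81)]
scene dock [(array([0.554, 0.1  , 0.003]), 0.67)]
scene rail [(array([0.533, 0.248, 0.   ]), 0.97)]
scene bowl [(array([0.637, 0.449, 0.003]), 0.83)]
scene round_tub [(array([ 0.429,  0.441, -0.   ]), 0.87)]
scene tin [(array([0.727, 0.278, 0.003]), 0.91)]
scene screwdriver [(array([ 0.761,  0.014, -0.006]), 0.88)]
fittings_box 0.71 [ 0.516 -0.209 -0.005] [ 0.645 -0.06   0.044]
((599.8930053710938, -116.02287292480469), (69.10401153564453, 101.8935317993164), 17.295475006103516)
dock 0.88 [ 0.372  0.008 -0.002] [0.692 0.278 0.052]
```

```bash
python3 - <<'E'
from h import *
p=ctrl.capture("top"); P,u,v=unproj(p,ctrl.trace(p,"dock")[0]["region"])
# rolls: fit circles to tops ; rail: its top at z~30
from scipy.optimize import least_squares
q=P[(P[:,2]>.040)&(P[:,2]<.055)][:,:2]
for s in(-1,1):
    d=np.array([.555,.097])
    m=q[(q[:,0]-d[0])*s>0]; (c,r)=cv2.minEnclosingCircle((m*1000).astype(np.float32)); print("roll",c,r,m.mean(0))
a=P[(P[:,2]>.022)&(P[:,2]<.037)&(P[:,1]>.2)][:,:2]; print("rail",cv2.minAreaRect((a*1000).astype(np.float32)),len(a))
E
```

```text
roll (472.89501953125, 83.2196044921875) 49.82809066772461 [0.47274765 0.08354066]
roll (640.9100952148438, 110.86266326904297) 50.234230041503906 [0.63965195 0.11110235]
rail ((531.0494995117188, 254.85623168945312), (159.6316375732422, 20.49744415283203), 9.208909034729004) 587
```

View pics/top0.png

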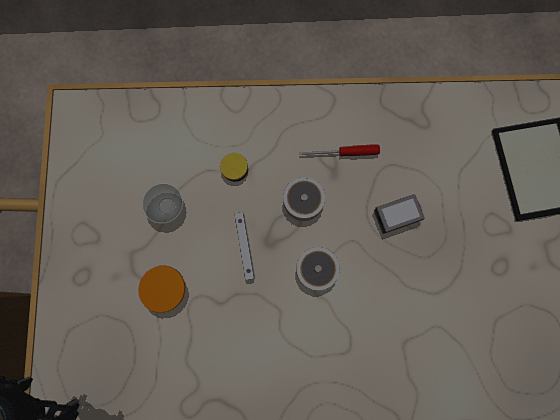

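View pics/scene0.png

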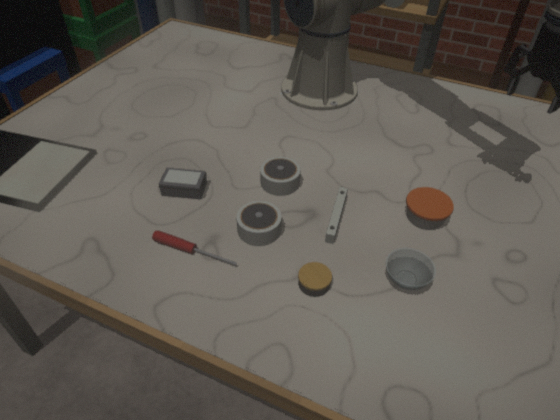

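Measured in the top image, the box at pixel (400,214) is in line with the gap between the rolls at (303,199) and (317,269). The rail is at (244,245).

- **Dock:** centre (557, 97), push direction 99.3°. The fitted roll radii and the rail distance match the given sizes.
- **Box:** centre (599.5, −116.3), yaw 107.7°, which is dock frame x −217, y −7.5, +8.4°.

I'll move the fingers to behind the box, partly closed to about a 50 mm span.

```bash
cat >> h.py <<'E'
D=np.array([556.9,97.0]); A=99.3
def go(x,y,z,yaw):
    "row (tool axes) to reach flange xyz mm, tool-x yaw deg, pointing down"
    s=ctrl.read_state(); r=R.from_quat(s["ee_rot"]); p=np.array(s["position"])*1000
    c,n=np.cos(np.radians(yaw)),np.sin(np.radians(yaw))
    T=R.from_matrix(np.array([[c,n,0],[n,-c,0],[0,0,-1.]]))
    print("row",np.round(r.inv().apply(np.array([x,y,z])-p),1),np.round((r.inv()*T).as_rotvec(degrees=True),1))
def dock2w(x,y):
    a=np.radians(A); return D+np.array([np.cos(a)*x-np.sin(a)*y,np.sin(a)*x+np.cos(a)*y])
def w2dock(q):
    a=np.radians(A); d=np.asarray(q)-D; return np.array([np.cos(a)*d[0]+np.sin(a)*d[1],-np.sin(a)*d[0]+np.cos(a)*d[1]])
def pusher(x,y,th,off,z=193):
    "flange pose for box dock pose, off = mm from box centre back to tool axis"
    t=np.radians(th); q=dock2w(x-off*np.cos(t),y-off*np.sin(t)); go(q[0],q[1],z,A+th)
def st():
    s=ctrl.read_state(); x=R.from_quat(s["ee_rot"]).apply([1,0,0]); p=np.array(s["position"])*1000
    print("t",round(float(s["clock"]),2),"tool dock",w2dock(p[:2]).round(1),"z",p[2].round(1),"yaw",round(np.degrees(np.arctan2(x[1],x[0]))-A,1),"F",np.round(s["wrist_force"],1),"gap",round(float(s["finger_gap"])*1000,1))
def box(cam="top"):
    p=ctrl.capture(cam); r=ctrl.trace(p,"fittings_box")
    if not r: print("no box"); return p
    P,u,v=unproj(p,r[0]["region"]); P=P*1000
    t=P[(P[:,2]>34)&(P[:,2]<48)][:,:2]
    (c,(w,h),a)=cv2.minAreaRect(t.astype(np.float32)); th=(a+90 if h>w else a)
    th=(th-A+90)%180-90
    print(cam,"box dock",w2dock(c).round(1),"yaw",round(th,1),"size",round(w,1),round(h,1),"score",round(r[0]["score"],2)); return p
E
python3 -m jog '[[0.25,-150,-125,0,0,0,0],[0.25,-300,-250,0,0,0,0],[0.25,-300,-250,0,0,0,0],[0.25,-300,-250,0,0,0,0],[0.25,-300,-250,0,0,0,0],[0.25,-300,-250,0,0,0,0],[0.25,-300,-250,0,0,0,0],[0.25,-300,-250,0,0,0,0],[0.25,-300,-250,0,0,0,0],[0.25,-300,-250,0,0,0,0]]'
python3 -m jog '[[0.25,-350,-294,0,0,0,47.7],[0.25,-350,-294,0,0,0,47.7],[0.25,-350,-294,0,0,0,47.7],[0.25,-350,-294,0,0,0,47.7],[0.25,-350,-294,0,0,0,47.7],[0.25,-350,-294,0,0,0,47.7],[0.25,-350,-294,0,0,0,47.7],[0.25,-350,-294,0,0,0,47.7],[0.25,-350,-294,0,0,0,47.7],[0.25,-350,-294,0,0,0,47.7]]'
python3 -c "
from h import *
st(); pusher(-217.4,-7.5,8.4,85,195)"
```

```text
clock: 1.93
position: [0.4299, 0.2127, 0.405]
ee_rot: [0.214, 0.977, -0.0, 0.001]
wrist_force: [0.1, 0.7, -0.0]
finger_gap: 0.0211
gripper_force: 0.0
clock: 2.77
position: [0.608, -0.1622, 0.4048]
ee_rot: [0.59, 0.808, 0.0, 0.0]
wrist_force: [2.2, 0.5, 0.7]
finger_gap: 0.0213
gripper_force: 0.0
t 2.77 tool dock [-264.1   -8.5] z 404.8 yaw 8.4 F [2.2 0.5 0.7] gap 21.3
row [-38.7   5.7 209.8] [0. 0. 0.]
```

```bash
python3 -m jog '[[0.25,0,0,0,0,0,0],[0.25,0,0,0,0,0,0]]' >/dev/null
python3 -c "
from h import *
st(); pusher(-217.4,-7.5,8.4,85,195);box()"
```

```text
t 2.93 tool dock [-264.    -8.5] z 404.2 yaw 8.3 F [-0.3 -0.1 -0.4] gap 21.2
row [-38.8   6.  209.2] [-0.  -0.  -0.1]
top box dock [-217.4   -7.2] yaw 9.2 size 63.7 100.1 score 0.85
```

```bash
python3 -m jog '[[0.25,-20,3,0,0,0,0],[0.25,-39,6,20,0,0,0],[0.25,-39,6,55,0,0,0],[0.25,-39,6,90,0,0,0],[0.25,-39,6,120,0,0,0],[0.25,-39,6,150,0,0,0],[0.25,-39,6,180,0,0,0],[0.25,-39,6,200,0,0,0],[0.25,-39,6,209,0,0,0],[0.25,-39,6,209,0,0,0]]'
python3 -c "
from h import *
st(); pusher(-217.4,-7.3,8.7,61,195);pusher(-177,-2.5,5.5,61,195);pusher(-115,0,0,61,195);p=ctrl.capture('scene');cv2.imwrite('pics/s1.png',cv2.resize(p['frame'][120:320,60:340],None,fx=2.5,fy=2.5))"
```

```text
clock: 3.87
position: [0.6241, -0.1938, 0.1938]
ee_rot: [0.589, 0.808, -0.001, -0.002]
wrist_force: [-0.1, -0.9, 0.5]
finger_gap: 0.0214
gripper_force: 0.0
t 3.87 tool dock [-297.9  -19.3] z 193.8 yaw 8.5 F [-0.1 -0.9  0.5] gap 21.4
row [20.4  0.2 -1.1] [-0.2 -0.1 -0.2]
row [61.1 -1.9 -1. ] [-0.2 -0.1  3. ]
row [123.4  -1.1  -0.9] [-0.2 -0.1  8.5]
```

View pics/s1.png

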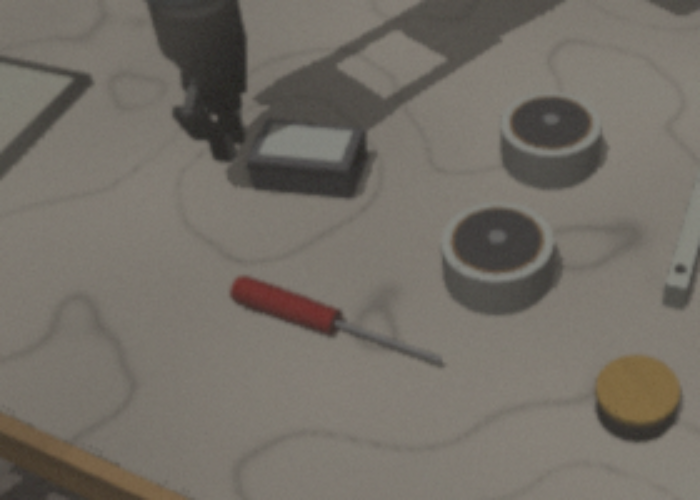

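The fingers (crop pixel ~225,150) stand just behind the near end of the box (~305,160), clear of the table. Next comes contact, then the first part of the aligning push.

```bash
python3 -m jog '[[0.25,7,0,0,0,0,0],[0.25,14,0,0,0,0,0],[0.25,20,0,-1,0,0,0],[0.25,26,0,-1,0,0,0.5],[0.25,32,-0.5,-1,0,0,1],[0.25,38,-1,-1,0,0,1.5],[0.25,44,-1.5,-1,0,0,2],[0.25,50,-1.5,-1,0,0,2.5],[0.25,55,-2,-1,0,0,3],[0.25,60,-2,-1,0,0,3]]'
python3 -c "
from h import *
st(); box(); box('scene'); pusher(-115,0,0,61,195)"
```

```text
clock: 4.75
position: [0.6047, -0.1384, 0.1967]
ee_rot: [0.611, 0.792, -0.0, 0.0]
wrist_force: [0.8, -4.0, 2.5]
finger_gap: 0.0213
gripper_force: 1.9
t 4.75 tool dock [-240.    -9.1] z 196.7 yaw 5.4 F [ 0.8 -4.   2.5] gap 21.3
top box dock [-178.2   -2.1] yaw 5.3 size 63.7 101.2 score 0.98
scene box dock [-175.5   -3.2] yaw 4.8 size 66.1 101.6 score 0.96
row [64.5 -2.7  1.2] [-0.1 -0.1  5.4]
```

```bash
python3 -m jog '[[0.25,6,-0.5,0,0,0,0.5],[0.25,13,-1,0,0,0,1],[0.25,20,-1.5,0,0,0,1.7],[0.25,27,-2,0,0,0,2.3],[0.25,34,-2.2,0,0,0,3],[0.25,41,-2.5,0,0,0,3.7],[0.25,48,-2.7,0,0,0,4.3],[0.25,54,-2.7,0,0,0,4.9],[0.25,60,-2.7,0,0,0,5.3],[0.25,63,-2.7,0,0,0,5.3]]'
python3 -c "
from h import *
st(); box(); box('scene'); pusher(-50,0,0,61,195)"
```

```text
clock: 5.78
position: [0.5861, -0.0778, 0.1967]
ee_rot: [0.647, 0.763, 0.0, -0.0]
wrist_force: [0.2, -1.2, -0.5]
finger_gap: 0.0212
gripper_force: 0.7
t 5.78 tool dock [-177.2   -0.6] z 196.7 yaw 0.1 F [ 0.2 -1.2 -0.5] gap 21.2
top box dock [-115.4    0.5] yaw 0.4 size 64.5 101.8 score 0.71
scene box dock [-113.7   -1.1] yaw -1.3 size 66.0 102.0 score 0.66
row [67.  -0.5  1.8] [ 0.  -0.   0.1]
```

```bash
python3 -m jog '[[0.25,6,0,0,0,0,0],[0.25,12,0,0,0,0,0],[0.25,18,0,0,0,0,0],[0.25,24,0,0,0,0,0],[0.25,30,-0.3,0,0,0,0],[0.25,36,-0.5,0,0,0,0],[0.25,42,-0.5,0,0,0,0],[0.25,46,-0.5,0,0,0,0],[0.25,50,-0.5,0,0,0,0],[0.25,50,-0.5,0,0,0,0]]'
python3 - <<'E'
from h import *
st(); p=box(); q=box('scene'); pusher(0,0,0,61,195)
f=p['frame'][150:310,240:460]; cv2.imwrite('pics/t2.png',cv2.resize(f,None,fx=3.5,fy=3.5))
f=q['frame'][110:290,150:390]; cv2.imwrite('pics/s2.png',cv2.resize(f,None,fx=3.2,fy=3.2))
E
```

```text
clock: 6.82
position: [0.5773, -0.0285, 0.1966]
ee_rot: [0.646, 0.763, 0.0, -0.0]
wrist_force: [0.2, 0.3, 0.2]
finger_gap: 0.0217
gripper_force: 0.0
t 6.82 tool dock [-1.272e+02  1.000e-01] z 196.6 yaw 0.2 F [0.2 0.3 0.2] gap 21.7
top box dock [-63.7   1.3] yaw 0.3 size 64.1 98.7 score 0.65
scene box dock [-64.1 -17.7] yaw -89.6 size 103.4 102.5 score 0.7
row [67.   0.3  1.5] [-0.  -0.   0.1]
```

View pics/s2.png

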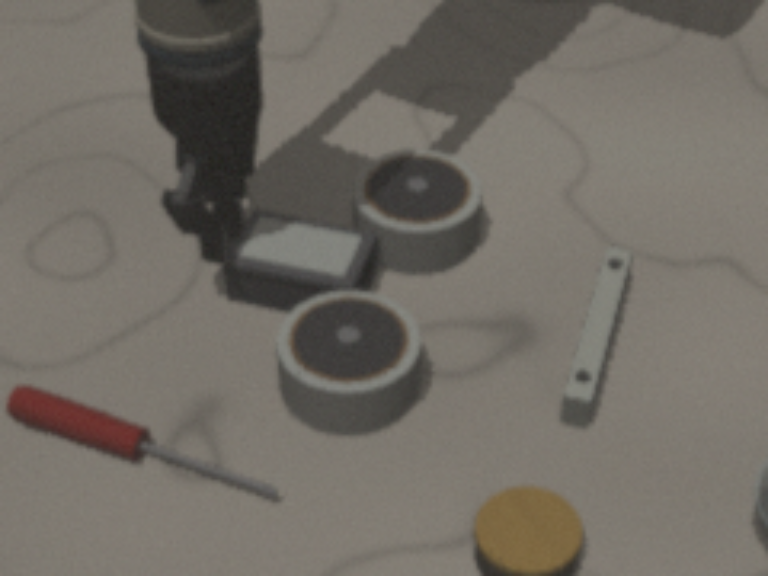

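View pics/t2.png

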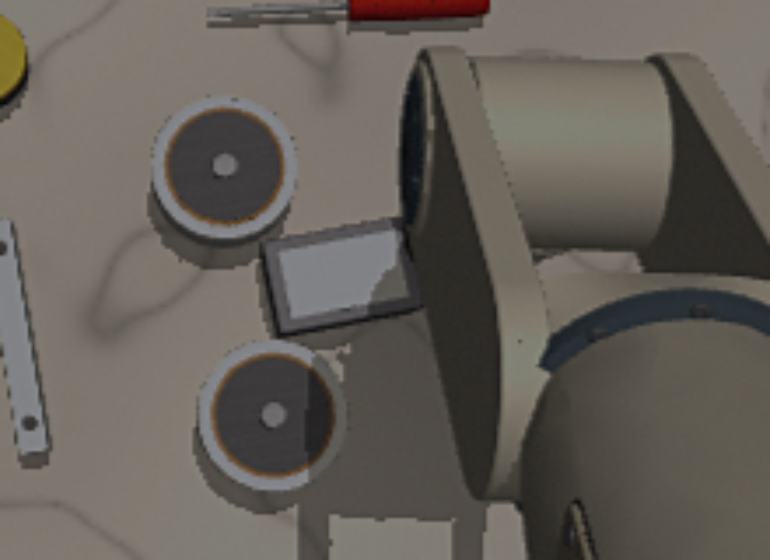

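The box sits square in the gap mouth (top crop pixels 262–420 × 220–335), between the rolls at (225,165) and (272,415). I'll keep pushing straight and watch the force.

```bash
python3 -m jog '[[0.25,4,0.3,0,0,0,0],[0.25,8,0.6,0,0,0,0],[0.25,12,0.8,0,0,0,0],[0.25,16,0.8,0,0,0,0.2],[0.25,20,0.8,0,0,0,0.2],[0.25,24,0.8,0,0,0,0.2],[0.25,28,0.8,0,0,0,0.2],[0.25,32,0.8,0,0,0,0.2],[0.25,36,0.8,0,0,0,0.2],[0.25,40,0.8,0,0,0,0.2]]'
python3 - <<'E'
from h import *
st(); p=box(); pusher(50,0,0,61,195)
E
```

```text
clock: 7.85
position: [0.5718, 0.0107, 0.1967]
ee_rot: [0.648, 0.762, 0.0, 0.0]
wrist_force: [-0.4, -1.0, -0.8]
finger_gap: 0.0214
gripper_force: 0.7
t 7.85 tool dock [-87.6  -0.7] z 196.7 yaw -0.1 F [-0.4 -1.  -0.8] gap 21.4
top box dock [-17.7   0.3] yaw 0.2 size 64.3 85.3 score 0.75
row [76.4 -0.8  1.8] [ 0. -0. -0.]
```

```bash
python3 -m jog '[[0.25,5,0,0,0,0,0],[0.25,10,0,0,0,0,0],[0.25,16,0,0,0,0,0],[0.25,22,0,0,0,0,0],[0.25,28,0,0,0,0,0],[0.25,34,0,0,0,0,0],[0.25,40,0,0,0,0,0],[0.25,46,0,0,0,0,0],[0.25,52,0,0,0,0,0],[0.25,58,0,0,0,0,0]]'
python3 - <<'E'
from h import *
st(); p=box(); q=box('scene'); pusher(95,0,0,61,195)
f=p['frame'][150:310,200:420]; cv2.imwrite('pics/t3.png',cv2.resize(f,None,fx=3.5,fy=3.5))
E
```

```text
clock: 8.78
position: [0.5625, 0.0681, 0.1968]
ee_rot: [0.648, 0.762, 0.0, 0.0]
wrist_force: [0.9, -2.4, 1.8]
finger_gap: 0.0214
gripper_force: 1.5
t 8.78 tool dock [-29.4  -0.8] z 196.8 yaw -0.1 F [ 0.9 -2.4  1.8] gap 21.4
top box dock [51.3  0.7] yaw -89.0 size 64.0 63.3 score 0.84
scene box dock [34.1 -2.5] yaw -1.5 size 76.2 103.0 score 0.78
row [63.6 -0.7  1.6] [-0. -0. -0.]
```

View pics/t3.png

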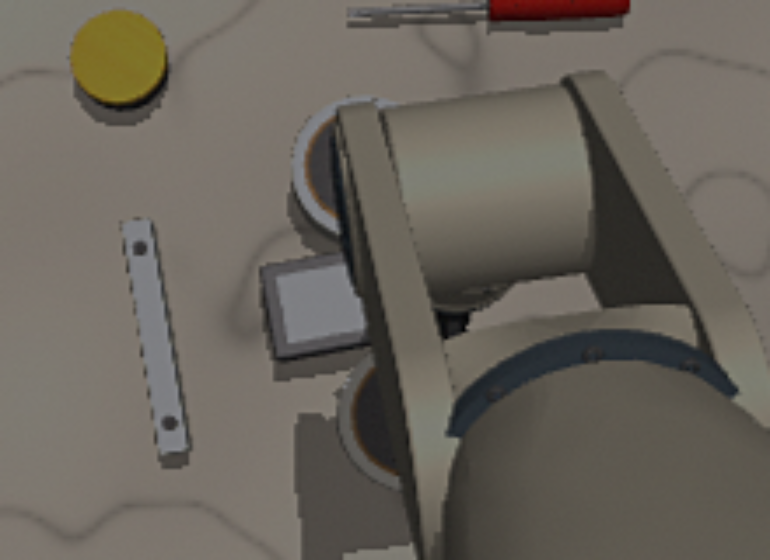

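The box is through the gap, straight. Its leading end (crop pixel 270,312) is parallel to the rail (155,340) with about 67 mm left to go.

```bash
python3 -m jog '[[0.25,6,0,0,0,0,0],[0.25,12,0,0,0,0,0],[0.25,18,0,0,0,0,0],[0.25,24,0,0,0,0,0],[0.25,31,0,0,0,0,0],[0.25,38,0,0,0,0,0],[0.25,45,0,0,0,0,0],[0.25,51,0,0,0,0,0],[0.25,56,0,0,0,0,0],[0.25,59,0,0,0,0,0]]'
python3 - <<'E'
from h import *
st(); p=box()
E
python3 -m jog '[[0.25,1,0,0,0,0,0],[0.25,2,0,0,0,0,0],[0.25,3,0,0,0,0,0],[0.25,4,0,0,0,0,0],[0.25,4,0,0,0,0,0]]'
python3 - <<'E'
from h import *
st(); p=box()
E
```

```text
clock: 9.82
position: [0.5529, 0.1265, 0.1967]
ee_rot: [0.648, 0.762, 0.0, -0.0]
wrist_force: [-0.3, -1.8, -0.5]
finger_gap: 0.0211
gripper_force: 0.7
t 9.82 tool dock [29.7 -0.8] z 196.7 yaw -0.0 F [-0.3 -1.8 -0.5] gap 21.1
top box dock [92.2  0.8] yaw -0.2 size 63.4 100.3 score 0.76
clock: 10.33
position: [0.5525, 0.1296, 0.1968]
ee_rot: [0.648, 0.762, 0.0, 0.0]
wrist_force: [0.1, -1.1, 1.3]
finger_gap: 0.0212
gripper_force: 1.0
t 10.33 tool dock [32.9 -0.9] z 196.8 yaw -0.1 F [ 0.1 -1.1  1.3] gap 21.2
top box dock [96.9  0.3] yaw -0.0 size 63.9 96.8 score 0.66
```

```bash
python3 -m jog '[[0.25,0.7,0,0,0,0,0],[0.25,1.3,0,0,0,0,0],[0.25,2,0,0,0,0,0],[0.25,2.5,0,0,0,0,0],[0.25,2.5,0,0,0,0,0]]'
python3 - <<'E'
from h import *
st()
E
python3 -m jog '[[0.25,0.5,0,0,0,0,0],[0.25,1,0,0,0,0,0],[0.25,1.5,0,0,0,0,0],[0.25,1.5,0,0,0,0,0]]'
python3 - <<'E'
from h import *
st(); box()
E
```

```text
clock: 10.85
position: [0.552, 0.1322, 0.1968]
ee_rot: [0.648, 0.762, 0.0, 0.0]
wrist_force: [1.0, -3.2, 2.1]
finger_gap: 0.0217
gripper_force: 1.4
t 10.85 tool dock [35.5 -0.9] z 196.8 yaw -0.1 F [ 1.  -3.2  2.1] gap 21.7
clock: 11.18
position: [0.5518, 0.1337, 0.1967]
ee_rot: [0.648, 0.762, 0.0, 0.0]
wrist_force: [1.2, -4.1, 1.9]
finger_gap: 0.0215
gripper_force: 1.6
t 11.18 tool dock [37.  -0.9] z 196.7 yaw -0.1 F [ 1.2 -4.1  1.9] gap 21.5
top box dock [101.3   0.7] yaw 0.3 size 63.1 95.8 score 0.87
```

```bash
for i in 1; do python3 -m jog '[[0.25,0.5,0,0,0,0,0],[0.25,1,0,0,0,0,0],[0.25,1,0,0,0,0,0]]' | grep -E "pos|wrist"; done
python3 -m jog '[[0.25,0.5,0,0,0,0,0],[0.25,1,0,0,0,0,0],[0.25,1,0,0,0,0,0]]' | grep -E "pos|wrist"
python3 - <<'E'
from h import *
st(); q=ctrl.capture('scene'); f=q['frame'][150:270,230:390]; cv2.imwrite('pics/s4.png',cv2.resize(f,None,fx=4.8,fy=4.8))
E
```

```text
position: [0.5516, 0.1346, 0.1967]
wrist_force: [0.7, -2.0, 2.8]
position: [0.5516, 0.135, 0.1967]
wrist_force: [1.4, -8.4, 3.7]
t 11.78 tool dock [38.3 -0.9] z 196.7 yaw -0.0 F [ 1.4 -8.4  3.7] gap 21.4
```

View pics/s4.png

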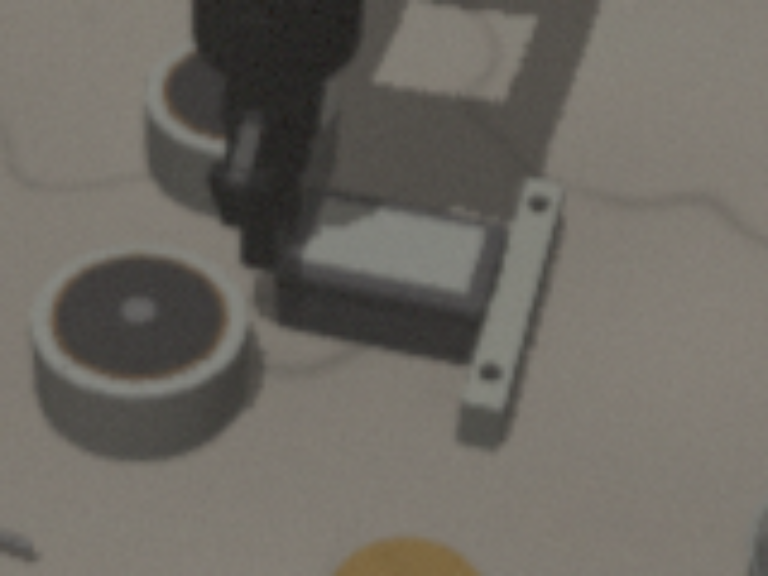

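The force rises and motion stalls: the box's leading end (crop pixel ~490,290) lies along the rail face (~510,290). I'll push once more to seat it.

```bash
python3 -m jog '[[0.25,0.5,0,0,0,0,0],[0.25,1,0,0,0,0,0],[0.25,1,0,0,0,0,0]]' | grep -E "pos|wrist"
python3 -m jog '[[0.25,0.5,0,0,0,0,0],[0.25,1,0,0,0,0,0],[0.25,1,0,0,0,0,0]]' | grep -E "pos|wrist"
python3 -c "
from h import *
st(); box()"
```

```text
position: [0.5515, 0.1353, 0.1967]
wrist_force: [3.2, -15.6, 3.2]
position: [0.5515, 0.1355, 0.1967]
wrist_force: [3.8, -22.3, 4.3]
t 12.33 tool dock [38.9 -0.9] z 196.7 yaw 0.0 F [  3.8 -22.3   4.3] gap 21.5
top box dock [ 98.  -63.7] yaw 45.1 size 84.5 263.0 score 0.71
```

Firmly seated at 22 N with no further motion. Now back off and lift clear.

```bash
python3 -m jog '[[0.25,-2,0,0,0,0,0],[0.25,-5,0,0,0,0,0],[0.25,-9,0,0,0,0,0],[0.25,-14,0,0,0,0,0],[0.25,-18,0,0,0,0,0],[0.25,-20,0,-5,0,0,0],[0.25,-20,0,-25,0,0,0],[0.25,-20,0,-50,0,0,0],[0.25,-20,0,-80,0,0,0],[0.25,-20,0,-110,0,0,0]]'
python3 -m jog '[[0.25,-30,0,-25,0,0,0],[0.25,-60,0,-50,0,0,0],[0.25,-95,0,-70,0,0,0],[0.25,-130,0,-80,0,0,0],[0.25,-165,0,-80,0,0,0],[0.25,-200,0,-80,0,0,0],[0.25,-230,0,-80,0,0,0],[0.25,-250,0,-80,0,0,0],[0.25,-250,0,-80,0,0,0]]'
python3 - <<'E'
from h import *
st(); p=box(); cv2.imwrite("pics/t5.png",p["frame"]); box('scene')
for t in("bowl","round_tub","tin","screwdriver"): print(t,[np.round(a["xyz"],3) for a in ctrl.pinpoint(p,t)[:1]])
E
```

```text
clock: 13.27
position: [0.554, 0.1177, 0.3078]
ee_rot: [0.648, 0.762, -0.0, -0.0]
wrist_force: [1.0, 0.4, -0.6]
finger_gap: 0.0218
gripper_force: 0.0
clock: 14.02
position: [0.5947, -0.1324, 0.3871]
ee_rot: [0.649, 0.761, -0.0, 0.001]
wrist_force: [-0.6, -0.4, -0.2]
finger_gap: 0.0217
gripper_force: 0.0
t 14.02 tool dock [-2.325e+02 -2.000e-01] z 387.1 yaw -0.2 F [-0.6 -0.4 -0.2] gap 21.7
top box dock [100.5   0.5] yaw 0.5 size 64.1 99.9 score 0.67
scene box dock [100.9  -0.3] yaw 0.7 size 67.5 101.6 score 0.95
bowl [array([0.634, 0.444, 0.002])]
round_tub [array([0.433, 0.44 , 0.   ])]
tin [array([ 0.726,  0.279, -0.001])]
screwdriver [array([0.763, 0.02 , 0.001])]
```

View pics/t5.png

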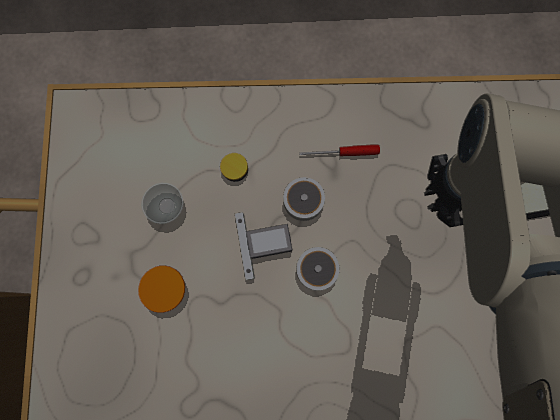

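The box at (269,241) lies flush on the rail at (244,245), centred on the gap at dock (100.5, 0.5). The other objects haven't moved and the arm is clear.

```bash
python3 -c "
from cell import ctrl
print(ctrl.sign_off())"
```

```text
the job is handed in; nothing more can be done
None
```

The box was pushed through the gap without lifting and now rests flat against the rail, within about 1 mm and 1° of the gap's centre line; the other objects were left where they were, and the job was handed in at about 14 s.

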